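Put the disc-cutter punches away in their caddy

TASK

Put the three solid, flat-topped steel punches away in the wooden caddy, each standing upright on the floor of its own compartment: the smallest punch in the smallest compartment, the middle one in the middle-sized one, the largest in the largest. Leave the two hollow steel collars and the ball-headed dapping punch standing where they are.

Things in the scene. Friction and masses are not known exactly. Their poses are not given: they have to be found in the camera images.
- punch_small: The smallest of the three cutting punches: a solid, polished steel cylinder, 18 mm in diameter and 55 mm high, with a flat, closed top and a narrow dark band near the top; stands upright. Origin: centre of its underside; z is its axis, up. About 110 g.
- punch_medium: The middle-sized of the three cutting punches: a solid, polished steel cylinder, 28 mm in diameter and 55 mm high, with a flat, closed top and a narrow dark band near the top; stands upright. Origin: centre of its underside; z is its axis, up. About 260 g.
- punch_large: The largest of the three cutting punches: a solid, polished steel cylinder, 40 mm in diameter and 55 mm high, with a flat, closed top and a narrow dark band near the top; stands upright. Origin: centre of its underside; z is its axis, up. About 530 g.
- cell_small: The smallest of three fixed square open wooden compartments with grey felt floors, standing in the caddy; for the 18 mm punch. Inside 34 x 34 mm, outside 42 x 42 mm, rim 20 mm above its origin (25 mm above the bench), felt floor 4 mm above its origin. Origin: centre of its underside. Its x axis runs along the row of compartments, y across it.
- cell_medium: The middle-sized of three fixed square open wooden compartments with grey felt floors, standing in the caddy; for the 28 mm punch. Inside 44 x 44 mm, outside 52 x 52 mm, rim 20 mm above its origin (25 mm above the bench), felt floor 4 mm above its origin. Origin: centre of its underside. Its x axis runs along the row of compartments, y across it.
- cell_large: The largest of three fixed square open wooden compartments with grey felt floors, standing in the caddy; for the 40 mm punch. Inside 56 x 56 mm, outside 64 x 64 mm, rim 20 mm above its origin (25 mm above the bench), felt floor 4 mm above its origin. Origin: centre of its underside. Its x axis runs along the row of compartments, y across it.
- caddy: Low brown wooden tray, 270 x 92 mm, rim 14 mm high, fixed to the bench. The three compartments stand in it in a row, 85 mm apart centre to centre, in a different order each time. Origin: centre of its underside; its x axis is its long direction.
- collar_medium: Look-alike: a steel collar (tube), 28 mm outside diameter, 16 mm bore open right through, 55 mm high, standing on end. Not a punch. Origin: centre of its underside.
- collar_large: Look-alike: a steel collar (tube), 40 mm outside diameter, 24 mm bore open right through, 55 mm high, standing on end. Not a punch. Origin: centre of its underside.
- dapping_punch: Look-alike: a dapping punch, a steel stem 20 mm in diameter standing upright, with a 28 mm steel ball on top; 57 mm high in all. Has no place in the caddy. Origin: centre of its underside.

How it is judged:
By the outcome, as a careful person would: the job done as asked, in the order asked, and still so for the second after the job is handed in, with the robot touching nothing.
It also fails if it takes over 88 s, if anything falls off the work surface, if the arm or the gripper's body presses on something with over 40 N, if the wrist force passes 120 N, or if a joint passes its speed limit or range.

ROBOT

A 6-joint arm with a two-finger parallel gripper is mounted at the origin on the work surface. World frame = base frame: x ahead of the robot, y to its left, z up, the work surface at z = 0. Lengths are in mm, angles in rad, forces in N, time in s.
With the tool pointing down it reaches from about 325 to 775 mm from the base axis. Payload 5.5 kg.
Tool frame: the origin (TCP) lies between the finger pads; the fingertips stand 17 mm ahead of it and the grasp point (between the pads) lies 2 mm behind it (tcp_to_tips is the distance from the TCP to the fingertips, in mm); z points along the fingers, y is the line along which they close (so a half turn about z gives the same grasp; the last joint's range is limited). The gripper opens to 88 mm and grips with 3 to 60 N. Pads are 20 mm wide; open, the fingers measure 115 mm over their backs; the gripper's body (75 mm by 178 mm) begins 61 mm behind the grasp point.
Start: joints at [1.114, 0.091, 1.231, -0, 1.82, -0.057], TCP at [233.546, 552.696, 239.631] pointing down, gripper open.
Joint ranges: [-2.87, 2.87], [-0.86, 2.18], [0.17, 2.46], [-1.51, 4.65], [0.06, 2.69], [-2.65, 2.65]. Speed limits (rad/s): [2.57, 2.57, 3.01, 3.14, 3.14, 3.14].

INTERFACE

Orientations are given as a unit quaternion [w, x, y, z].
In Python, from workcell import state, read_camera, get_calibration, finish_job, tcp_to_tips gives the robot as it stands.
- The arm moves only by the shell command python3 -m pendant 'ROWS' [OPENING] [FORCE]. ROWS is text: rows parted by semicolons, each of 6 numbers parted by spaces: the shift along the tool's x, y, z in units of 25 mm (1.0 is 25 mm), then the turn, a rotation vector about the tool's x, y, z in degrees. In form: dx dy dz wx wy wz; .... A call has 1 to 8 rows; each row shifts and turns the commanded pose from where the row before left it, along the tool's axes as they then stand; what a row does not reach is not made up. A row lasts 1/12 s, in which the tool goes at most 41.7 mm and 7.16 degrees, less where a joint would pass 70% of its speed; a pose out of reach is approached as far as the arm can. A call is refused whole if a number of a shift passes 1 or a number of a turn 7.16, either way. A call with a gripper value outside its range is refused whole. OPENING is the finger opening in mm, from 0 to 87.8, set as the call begins (- or left out, the last holds). The fingers move at their own pace and stop on an object; FORCE is the grip in N (left out, the last holds). Time passes only in rows, so rows that do not move let the fingers close. It gives the time, the measured TCP pose, the force, the opening and the grip force at its end, in the units of the state.
- state(): the state, without advancing time (a new reading comes with each control period).
- read_camera(name): name is "side" or "top" or "wrist"; returns the picture (400x640x3 uint8, blue, green, red); there is no depth.
- get_calibration(name): a dict with "fx", "fy", "cx", "cy" (pixels), "distortion" ([k1, k2, p1, p2, k3] as OpenCV has them; the pictures are not rectified), "rvec" (rotation vector, rad) and "tvec" (3), from world to camera coordinates, as OpenCV has them. Camera axes: x right, y down, z forward; pixel columns grow to the right and rows downward; lengths in mm; the calibration is good to about 2 mm. A picture is of the moment at which its call begins: read the wrist's pose just before it. get_calibration takes no time and is no camera call; for the wrist camera it gives the pose at the moment of the call.
- finish_job(): hands the job in; it is judged then, once.
The state is a dict: "time_s": time; "qpos": joint angles; "qd": joint speeds; "effort": joint torques, N m; "position": TCP position; "eef_rot": TCP orientation; "force": force on the tool from outside, world axes, zero at the start; "torque": the same for the moment, N m; "width": opening from 0.0 (shut) to 1.0 (fully open); "finger_force": force on a finger pad.
Only numpy, scipy, OpenCV 4.12 (cv2) and the standard library are available. Lean on these libraries where they do the work, as an engineer would, in place of code of your own. Each camera call takes 0.05 s, during which the arm holds its last target. There are 200 camera calls.

## Working session

There is one attempt and no reset: what is moved stays moved. The work goes in short steps, Python scripts to look and compute and a shell command to move; the robot and the scene stay as the last step left them, time stands still between calls to the robot, and variables do not carry over. Pictures are saved under pics/ and viewed, at most 14 in all, crops included, and the job is handed in when it is done.

```bash
mkdir -p pics; ls; python3 - <<'E'
from workcell import *
import cv2,numpy as np
s=state();print(s)
for n in("top","side"):
    cv2.imwrite(f"pics/{n}0.png",read_camera(n))
    c=get_calibration(n);R=cv2.Rodrigues(np.array(c["rvec"],float))[0]
    print(n,c,"pos",-R.T@np.array(c["tvec"]).ravel())
E
```

```text
pics
{'time_s': 0.0, 'qpos': array([ 1.11431619e+00,  9.18337256e-02,  1.23188621e+00,  6.67573570e-07,
        1.81978749e+00, -5.66943210e-02]), 'qd': array([-0.00104752, -0.00191505, -0.0016505 , -0.00383777, -0.00010487,
       -0.00025897]), 'effort': array([ 2.02723531e-03, -4.46423292e+01, -4.06468534e+01,  7.01738801e-02,
        2.85072159e-02, -1.02707379e-04]), 'position': array([233.41413575, 552.44950028, 238.52171221]), 'eef_rot': array([-2.43279678e-04,  1.98564202e-01,  9.80087415e-01, -9.25961951e-04]), 'force': array([-0.81359039,  0.33673631,  0.55850338]), 'torque': array([ 0.0070898 , -0.02141913,  0.00389622]), 'finger_force': 0.0, 'width': 1.001362316269755}
top {'fx': 513.6014163102308, 'fy': 513.6014163102308, 'cx': 318.3750524963964, 'cy': 205.85870243250199, 'distortion': array([-0.10168538,  0.        ,  0.        ,  0.        ,  0.        ]), 'rvec': array([ 2.09180578, -2.14684425,  0.21665915]), 'tvec': array([-6.73605491e-01,  5.55682708e+02,  1.26321705e+03])} pos [ 295.73760636   -4.66286802 1347.96831008]
side {'fx': 430.489735221056, 'fy': 430.489735221056, 'cx': 315.7691406274529, 'cy': 196.09760513380795, 'distortion': array([-0.09120077,  0.        ,  0.        ,  0.        ,  0.        ]), 'rvec': array([ 0.49735628, -2.78610236,  1.07479292]), 'tvec': array([518.58365002, 189.81102499, 802.29880159])} pos [359.38345182 552.92704537 716.76761322]
```

View pics/top0.png

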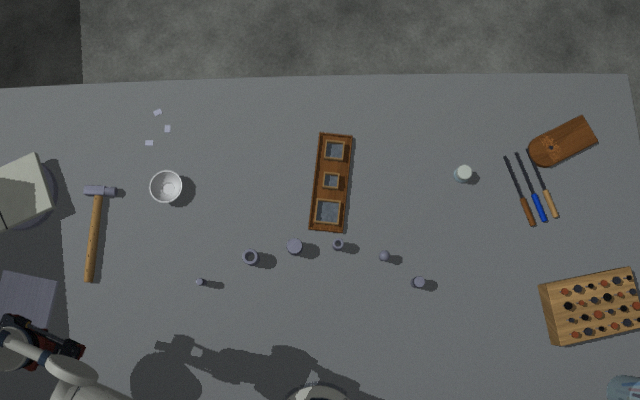

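View pics/side0.png

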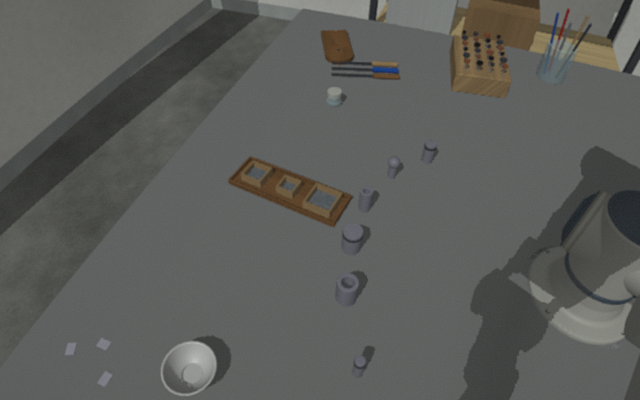

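Top view: small punch (200,282), large collar (251,257), large punch (295,247), medium collar (338,244), ball-headed dapping punch (384,256), medium punch (419,282). Caddy cells: medium (335,150), small (331,181), large (328,212). The side view agrees: small (359,365), large (352,238), medium (429,152).

```bash
cat > h.py <<'E'
from workcell import *
import cv2,numpy as np
def cast(c,uv,z):
    "pixels -> world points on plane z"
    K=np.array([[c["fx"],0,c["cx"]],[0,c["fy"],c["cy"]],[0,0,1]])
    R=cv2.Rodrigues(np.array(c["rvec"],float))[0];o=-R.T@np.array(c["tvec"],float).ravel()
    p=cv2.undistortPoints(np.array(uv,float).reshape(-1,1,2),K,np.array(c["distortion"])).reshape(-1,2)
    d=np.c_[p,np.ones(len(p))]@R
    return (o+d*((z-o[2])/d[:,2])[:,None])[:,:2]
def project(c,P):
    K=np.array([[c["fx"],0,c["cx"]],[0,c["fy"],c["cy"]],[0,0,1]])
    return cv2.projectPoints(np.array(P,float).reshape(-1,1,3),np.array(c["rvec"],float),np.array(c["tvec"],float),K,np.array(c["distortion"]))[0].reshape(-1,2)
E
python3 - <<'E'
from h import *
im=cv2.imread("pics/top0.png");c=get_calibration("top")
print(im[247,295],im[282,200],im[282,419],im[265,350],im[300,300])
d=im[...,0].astype(int)-im[...,1]
roi=np.zeros(d.shape,np.uint8);roi[235:295,190:435]=1
m=((d>8)&(roi>0)).astype(np.uint8)
n,l,st,ce=cv2.connectedComponentsWithStats(m)
for i in range(1,n):
    if st[i,4]>15: print(st[i],ce[i],cast(c,[ce[i]],55)[0])
# felt
hsv=cv2.cvtColor(im,cv2.COLOR_BGR2HSV)
w=((hsv[...,1]>90)&(hsv[...,0]<25)).astype(np.uint8);w[:, :290]=0;w[:,370:]=0;w[250:]=0;w[:115]=0
cn=cv2.findContours(w,cv2.RETR_CCOMP,cv2.CHAIN_APPROX_NONE)
for k,h in zip(*[cn[0],cn[1][0]]):
    if cv2.contourArea(k)>60:
        r=cv2.minAreaRect(cast(c,k.reshape(-1,2),14 if h[3]<0 else 25).astype(np.float32));print(h[3],r)
cv2.imwrite("pics/crop0.png",cv2.resize(im[120:300,185:445],None,fx=3,fy=3,interpolation=cv2.INTER_CUBIC))
E
```

```text
[127 114 112] [128 114 112] [124 110 108] [111 110 106] [110 109 105]
[286 238  16  16 195] [293.82051282 245.56923077] [454.68132804  49.69541101]
[333 238  11  12  73] [337.53424658 243.56164384] [456.93514403 -61.05313136]
[242 249  17  16 120] [249.64166667 256.18333333] [430.46659217 161.74027814]
[379 250  11  11  77] [383.81818182 255.19480519] [ 424.19365775 -177.05900528]
[411 276  14  11 110] [418.02727273 281.46363636] [ 355.59606994 -260.09630426]
[196 278   7   7  37] [198.86486486 281.10810811] [370.52185375 290.04349915]
-1 ((630.2221069335938, -49.25249481201172), (91.18738555908203, 269.6024169921875), 82.1229476928711)
0 ((546.3113403320312, -37.73710632324219), (61.47380065917969, 59.84771728515625), 82.09009552001953)
0 ((630.0598754882812, -49.27501678466797), (39.57817459106445, 36.88570022583008), 82.00022888183594)
0 ((715.0281982421875, -61.38613510131836), (48.54048156738281, 47.72896957397461), 87.8926010131836)
```

View pics/crop0.png

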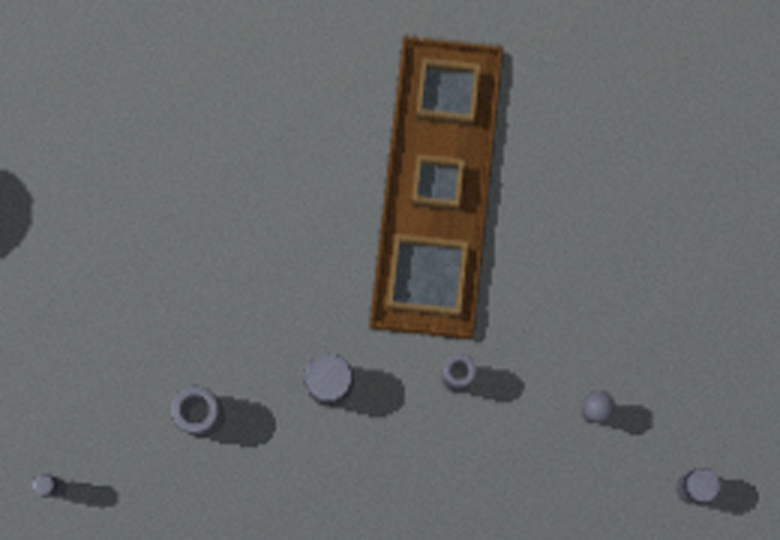

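The crop confirms it: three solid flat tops at crop (43,485), (328,378) and (703,485). The two open collars are at (195,410) and (459,373), and the ball is at (598,406). Next I square the tool with the world axes and hover over the small punch.

```bash
python3 -m pendant '0 0 0 0 0 -5.73; 0 0 0 0 0 -5.73; 0 0 0 0 0 -5.73; 0 0 0 0 0 -5.73'  50 20
python3 -m pendant '-0.5 -0.95 0.32 0 0 0; -0.5 -0.95 0.32 0 0 0; -0.5 -0.95 0.32 0 0 0; -0.5 -0.95 0.32 0 0 0; -0.5 -0.95 0.32 0 0 0; -0.5 -0.95 0.32 0 0 0'
python3 -m pendant '-0.5 -0.95 0.32 0 0 0; -0.5 -0.95 0.32 0 0 0; -0.5 -0.95 0.32 0 0 0; -0.5 -0.95 0.32 0 0 0; -0.5 -0.95 0.32 0 0 0; 0 0 0 0 0 0; 0 0 0 0 0 0'
python3 - <<'E'
from h import *
s=state();print(s["position"],s["eef_rot"],s["time_s"]);c=get_calibration("wrist")
im=read_camera("wrist");cv2.imwrite("pics/w1.png",im)
print(project(c,[[370.5,290,55],[*s["position"][:2],55]]))
E
```

```text
time_s: 0.43
position: [233.5, 552.6, 239.0]
eef_rot: [-0.0, -0.003, 1.0, -0.001]
force: [-0.0, 0.2, -0.1]
width: 0.738
finger_force: 0.0
time_s: 0.93
position: [308.8, 408.9, 190.7]
eef_rot: [-0.0, -0.0, 1.0, -0.0]
force: [0.8, -0.1, -0.7]
width: 0.568
finger_force: 0.0
time_s: 1.52
position: [371.2, 290.5, 150.8]
eef_rot: [-0.001, 0.001, 1.0, -0.0]
force: [0.5, 0.4, 0.1]
width: 0.571
finger_force: 0.0
[371.18523913 290.45669463 150.82322087] [-6.89915093e-04  1.21106995e-03  9.99998976e-01 -3.23925411e-04] 1.5167
[[320.48572808 212.29486513]
 [321.02719145 213.06875235]]
```

View pics/w1.png

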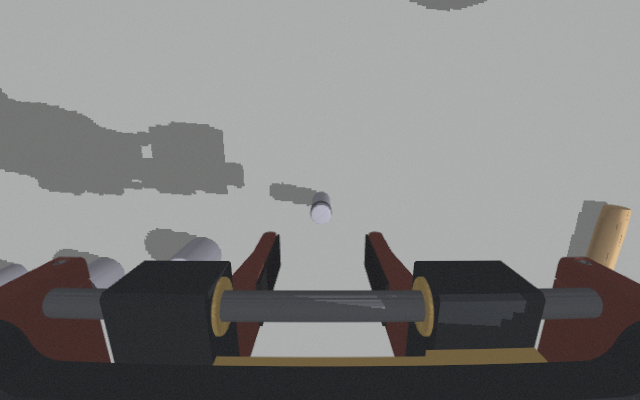

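The small punch's top is at (321,213), exactly where the TCP projects, so I go down and grip.

```bash
python3 -m pendant '0 0 0.9 0 0 0; 0 0 0.9 0 0 0; 0 0 0.9 0 0 0; 0 0 0.9 0 0 0; 0 0 0.9 0 0 0; 0 0 0 0 0 0; 0 0 0 0 0 0' 
python3 -m pendant '0 0 0 0 0 0; 0 0 0 0 0 0; 0 0 0 0 0 0; 0 0 0 0 0 0; 0 0 0 0 0 0; 0 0 0 0 0 0; 0 0 0 0 0 0; 0 0 0 0 0 0' 0 25
python3 -m pendant '0 0 -0.3 0 0 0; 0 0 -0.6 0 0 0; 0 0 -0.9 0 0 0; 0 0 -0.9 0 0 0; 0 0 -0.9 0 0 0; 0 0 -0.9 0 0 0;0 0 0 0 0 0; 0 0 0 0 0 0' 
python3 - <<'E'
from h import *
cv2.imwrite("pics/w2.png",read_camera("wrist"))
E
```

```text
time_s: 2.15
position: [370.0, 292.0, 38.6]
eef_rot: [-0.001, -0.001, 1.0, -0.001]
force: [0.5, 0.4, -0.0]
width: 0.571
finger_force: 0.0
time_s: 2.82
position: [371.5, 291.6, 39.9]
eef_rot: [0.001, -0.0, 1.0, 0.0]
force: [-0.3, -0.5, 4.6]
width: 0.202
finger_force: 25.0
time_s: 3.48
position: [371.5, 291.8, 152.4]
eef_rot: [0.001, -0.0, 1.0, 0.001]
force: [0.4, -0.3, -2.2]
width: 0.201
finger_force: 25.0
```

View pics/w2.png

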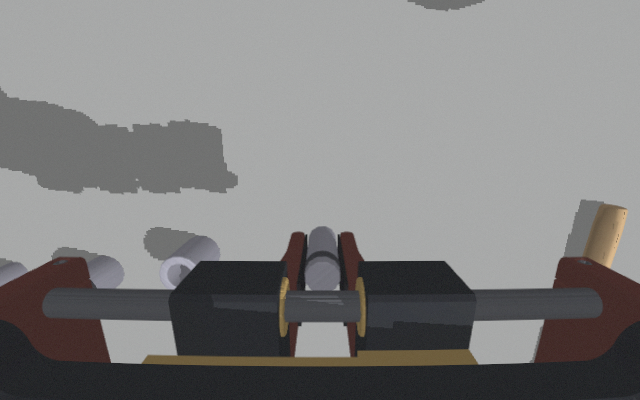

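The small punch is held upright between the pads at (322,258). I carry it to its cell and look before lowering.

```bash
python3 -m pendant '-0.74 -0.97 0 0 0 0; -0.74 -0.97 0 0 0 0; -0.74 -0.97 0 0 0 0; -0.74 -0.97 0 0 0 0; -0.74 -0.97 0 0 0 0; -0.74 -0.97 0 0 0 0; -0.74 -0.97 0 0 0 0'
python3 -m pendant '-0.74 -0.97 0 0 0 0; -0.74 -0.97 0 0 0 0; -0.74 -0.97 0 0 0 0; -0.74 -0.97 0 0 0 0; -0.74 -0.97 0 0 0 0; -0.74 -0.97 0 0 0 0; -0.74 -0.97 0 0 0 0'
python3 -m pendant '0 0 0.6 0 0 0;0 0 0.6 0 0 0;0 0 0.6 0 0 0;0 0 0 0 0 0; 0 0 0 0 0 0'
python3 - <<'E'
from h import *
s=state();print(s["position"]);c=get_calibration("wrist")
im=read_camera("wrist");cv2.imwrite("pics/w3.png",im)
print(project(c,[[630,-49.2,9],[630,-49.2,25]]))
hsv=cv2.cvtColor(im,cv2.COLOR_BGR2HSV)
w=((hsv[...,1]>90)&(hsv[...,0]<25)).astype(np.uint8)
cn=cv2.findContours(w,cv2.RETR_CCOMP,cv2.CHAIN_APPROX_NONE)
for k,h in zip(cn[0],cn[1][0]):
    if cv2.contourArea(k)>300: print(h[3],cv2.boundingRect(k),cv2.minAreaRect(cast(c,k.reshape(-1,2),25).astype(np.float32)))
E
```

```text
time_s: 4.12
position: [500.3, 120.3, 148.9]
eef_rot: [-0.002, -0.0, 1.0, -0.0]
force: [1.3, 1.2, -1.5]
width: 0.195
finger_force: 25.0
time_s: 4.7
position: [629.9, -49.2, 148.4]
eef_rot: [-0.002, -0.0, 1.0, 0.0]
force: [-0.5, 0.2, -1.1]
width: 0.199
finger_force: 25.0
time_s: 5.12
position: [628.6, -47.8, 103.3]
eef_rot: [-0.003, -0.0, 1.0, 0.0]
force: [-0.0, -0.2, -0.6]
width: 0.204
finger_force: 25.0
[628.56002062 -47.78418693 103.26863294]
[[319.16322279 215.71179956]
 [319.00537479 221.40400023]]
-1 (142, 322, 335, 44) ((746.1077880859375, -59.19300842285156), (312.3861389160156, 47.301971435546875), 89.87883758544922)
-1 (535, 258, 105, 104) ((716.6110229492188, 201.0851593017578), (94.17340850830078, 106.6894302368164), 89.82231140136719)
-1 (0, 258, 110, 104) ((715.7767333984375, -296.4273376464844), (106.10462188720703, 98.61762237548828), 0.24168451130390167)
-1 (261, 38, 143, 299) ((620.0599365234375, -46.42533874511719), (93.81659698486328, 239.60748291015625), 84.9358139038086)
313 (286, 63, 100, 103) ((549.2299194335938, -37.93553161621094), (65.12903594970703, 64.57917022705078), 82.11942291259766)
```

View pics/w3.png

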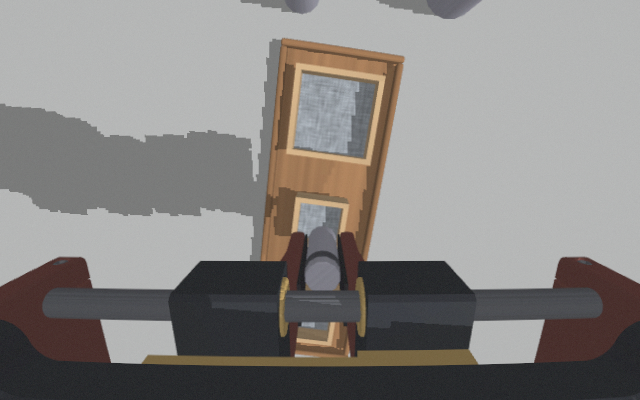

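The held punch (322,265) is over the small cell, whose rim runs about x 293–348 with its near edge hidden by the gripper. The large cell reads (549,-38), close to the 546 from the top camera. I lower it.

```bash
python3 -m pendant '0 0 0.6 0 0 0; 0 0 0.6 0 0 0; 0 0 0.5 0 0 0; 0 0 0.3 0 0 0; 0 0 0 0 0 0; 0 0 0 0 0 0'
python3 -m pendant '0 0 0.1 0 0 0; 0 0 0.06 0 0 0; 0 0 0 0 0 0; 0 0 0 0 0 0'
```

```text
time_s: 5.67
position: [630.1, -47.9, 56.7]
eef_rot: [-0.0, -0.0, 1.0, 0.0]
force: [0.6, 0.9, -0.2]
width: 0.199
finger_force: 25.0
time_s: 6.0
position: [630.4, -48.0, 53.1]
eef_rot: [0.0, -0.0, 1.0, -0.0]
force: [-0.1, -0.3, -1.0]
width: 0.199
finger_force: 25.0
```

```bash
python3 -m pendant '0 0 0.1 0 0 0; 0 0 0 0 0 0; 0 0 0 0 0 0';python3 -m pendant '0 0 0.06 0 0 0; 0 0 0 0 0 0; 0 0 0 0 0 0'
```

```text
time_s: 6.25
position: [630.1, -48.0, 50.0]
eef_rot: [-0.0, -0.0, 1.0, 0.0]
force: [0.0, -0.8, -1.1]
width: 0.202
finger_force: 25.0
time_s: 6.5
position: [630.4, -48.0, 49.0]
eef_rot: [0.0, -0.0, 1.0, -0.0]
force: [-0.0, -0.1, 1.0]
width: 0.201
finger_force: 25.0
```

```bash
python3 -m pendant '0 0 0.04 0 0 0; 0 0 0 0 0 0; 0 0 0 0 0 0'; python3 -m pendant '0 0 0 0 0 0; 0 0 0 0 0 0; 0 0 0 0 0 0; 0 0 0 0 0 0; 0 0 0 0 0 0; 0 0 0 0 0 0' 45
python3 -m pendant '0 0 -0.4 0 0 0; 0 0 -0.7 0 0 0; 0 0 -0.9 0 0 0; 0 0 -0.9 0 0 0; 0 0 -0.9 0 0 0; 0 0 0 0 0 0; 0 0 0 0 0 0'
python3 - <<'E'
from h import *
im=read_camera("wrist");cv2.imwrite("pics/w4.png",im)
E
```

```text
time_s: 6.75
position: [630.5, -48.0, 48.9]
eef_rot: [0.001, -0.0, 1.0, -0.0]
force: [-1.2, -0.4, 4.8]
width: 0.2
finger_force: 25.0
time_s: 7.25
position: [630.1, -47.9, 47.3]
eef_rot: [-0.0, -0.0, 1.0, 0.0]
force: [-0.5, 0.2, -0.2]
width: 0.51
finger_force: 0.0
time_s: 7.83
position: [631.2, -48.1, 145.2]
eef_rot: [0.002, -0.0, 1.0, -0.0]
force: [-0.2, 0.5, -0.0]
width: 0.513
finger_force: 0.0
```

View pics/w4.png

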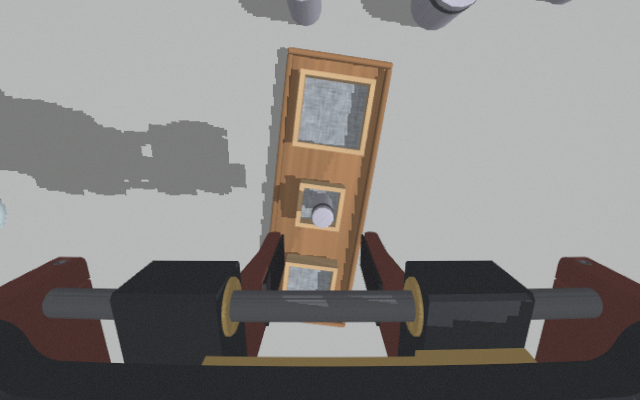

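The small punch stands in the small cell, top at (322,216) inside a rim of x 296–345, y 183–230. On to the medium punch.

```bash
python3 -m pendant '1 -0.77 0 0 0 0; 1 -0.77 0 0 0 0; 1 -0.77 0 0 0 0; 1 -0.77 0 0 0 0; 1 -0.77 0 0 0 0; 1 -0.77 0 0 0 0' 60
python3 -m pendant '1 -0.77 0 0 0 0; 1 -0.77 0 0 0 0; 1 -0.77 0 0 0 0; 1 -0.77 0 0 0 0; 1 -0.77 0 0 0 0; 0 0 0 0 0 0; 0 0 0 0 0 0'
python3 - <<'E'
from h import *
s=state();print(s["position"],s["qpos"]);c=get_calibration("wrist")
im=read_camera("wrist");cv2.imwrite("pics/w5.png",im)
print(project(c,[[355.6,-260.1,55],[*s["position"][:2],55]]))
E
```

```text
time_s: 8.38
position: [478.1, -163.8, 140.4]
eef_rot: [-0.002, -0.0, 1.0, 0.001]
force: [-0.2, -0.7, 0.7]
width: 0.685
finger_force: 0.0
time_s: 8.97
position: [354.0, -260.1, 141.2]
eef_rot: [-0.001, 0.002, 1.0, 0.001]
force: [0.1, 0.0, 0.2]
width: 0.684
finger_force: 0.0
[ 354.02163525 -260.08530864  141.19141372] [-7.11257961e-01 -3.48316481e-01  1.80714569e+00  2.28497554e-04
  1.68483685e+00 -2.27902230e+00]
[[320.72712193 218.24069555]
 [320.73520617 216.39499598]]
```

View pics/w5.png

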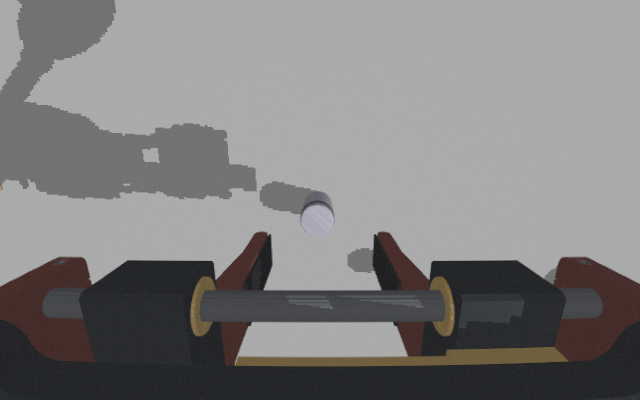

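The medium punch's top is at (317.5,219), so the TCP needs about +2 mm in x and -2.5 mm in y. Then down and grip.

```bash
python3 -m pendant '-0.08 -0.1 0.7 0 0 0; 0 0 0.8 0 0 0; 0 0 0.8 0 0 0; 0 0 0.8 0 0 0; 0 0 0.6 0 0 0; 0 0 0.4 0 0 0; 0 0 0 0 0 0; 0 0 0 0 0 0'
python3 -m pendant '0 0 0 0 0 0; 0 0 0 0 0 0; 0 0 0 0 0 0; 0 0 0 0 0 0; 0 0 0 0 0 0; 0 0 0 0 0 0; 0 0 0 0 0 0; 0 0 0 0 0 0' 0 35
python3 -m pendant '0 0 -0.3 0 0 0; 0 0 -0.6 0 0 0; 0 0 -0.9 0 0 0; 0 0 -0.9 0 0 0; 0 0 -0.9 0 0 0; 0 0 -0.5 0 0 0;0 0 0 0 0 0; 0 0 0 0 0 0'
```

```text
time_s: 9.68
position: [357.6, -261.5, 39.7]
eef_rot: [-0.0, -0.001, 1.0, 0.001]
force: [0.5, -0.5, 0.7]
width: 0.682
finger_force: 0.0
time_s: 10.35
position: [357.5, -263.0, 40.9]
eef_rot: [0.0, 0.0, 1.0, -0.001]
force: [-1.0, -2.6, 3.2]
width: 0.312
finger_force: 35.0
time_s: 11.02
position: [357.3, -262.1, 142.3]
eef_rot: [0.0, -0.0, 1.0, 0.0]
force: [0.3, -0.6, -2.8]
width: 0.312
finger_force: 35.0
```

```bash
python3 -m pendant '-0.95 0.53 0 0 0 0; -0.95 0.53 0 0 0 0; -0.95 0.53 0 0 0 0; -0.95 0.53 0 0 0 0; -0.95 0.53 0 0 0 0; -0.95 0.53 0 0 0 0; -0.95 0.53 0 0 0 0; -0.95 0.53 0 0 0 0'
python3 -m pendant '-0.95 0.53 0 0 0 0; -0.95 0.53 0 0 0 0; -0.95 0.53 0 0 0 0; -0.95 0.53 0 0 0 0; -0.95 0.53 0 0 0 0; -0.95 0.53 0 0 0 0; -0.95 0.53 0 0 0 0'
python3 -m pendant '-0.06 0.1 0 0 0 0; 0 0 0.5 0 0 0; 0 0 0.5 0 0 0; 0 0 0.3 0 0 0; 0 0 0 0 0 0; 0 0 0 0 0 0'
python3 - <<'E'
from h import *
s=state();print(s["position"]);c=get_calibration("wrist")
im=read_camera("wrist");cv2.imwrite("pics/w6.png",im)
print(project(c,[[714.5,-61,25],[630,-49,25]]))
E
```

```text
time_s: 11.68
position: [547.3, -154.9, 139.6]
eef_rot: [-0.002, -0.0, 1.0, 0.001]
force: [0.7, 0.6, -2.3]
width: 0.311
finger_force: 35.0
time_s: 12.27
position: [713.5, -62.4, 139.0]
eef_rot: [-0.002, -0.0, 1.0, 0.0]
force: [0.3, -1.0, -1.0]
width: 0.311
finger_force: 35.0
time_s: 12.77
position: [713.6, -61.6, 108.7]
eef_rot: [-0.001, 0.0, 1.0, 0.0]
force: [1.0, -0.6, -1.0]
width: 0.31
finger_force: 35.0
[713.59439876 -61.62433426 108.70613888]
[[321.66414045 218.42708472]
 [337.61316164 109.33858366]]
```

View pics/w6.png

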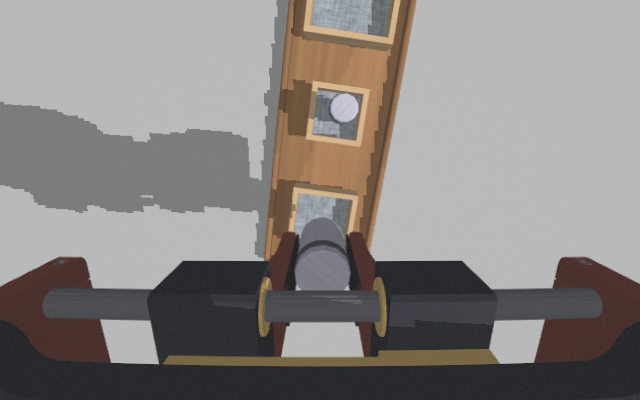

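The small cell with its punch shows at (338,114), about 4 mm farther in x than predicted, so I aim for x ≈ 716. The medium punch is held upright over its cell. Lowering.

```bash
python3 -m pendant '-0.1 0 0.4 0 0 0; 0 0 0.6 0 0 0; 0 0 0.6 0 0 0; 0 0 0.4 0 0 0; 0 0 0.2 0 0 0; 0 0 0 0 0 0; 0 0 0 0 0 0'
python3 -m pendant '0 0 0.08 0 0 0; 0 0 0 0 0 0; 0 0 0 0 0 0'
python3 -m pendant '0 0 0.06 0 0 0; 0 0 0 0 0 0; 0 0 0 0 0 0'
```

```text
time_s: 13.4
position: [717.3, -60.9, 54.9]
eef_rot: [-0.0, -0.0, 1.0, 0.0]
force: [-0.5, 0.4, -2.2]
width: 0.313
finger_force: 35.0
time_s: 13.65
position: [717.8, -61.0, 53.9]
eef_rot: [0.001, -0.0, 1.0, -0.0]
force: [-1.2, 0.6, -2.5]
width: 0.31
finger_force: 35.0
time_s: 13.9
position: [717.4, -60.9, 51.7]
eef_rot: [-0.0, -0.0, 1.0, 0.0]
force: [-1.2, 0.3, -2.7]
width: 0.31
finger_force: 35.0
```

```bash
python3 -m pendant '0 0 0.06 0 0 0; 0 0 0 0 0 0; 0 0 0 0 0 0'
python3 -m pendant '0 0 0.04 0 0 0; 0 0 0 0 0 0; 0 0 0 0 0 0'
```

```text
time_s: 14.15
position: [717.4, -60.9, 50.1]
eef_rot: [-0.0, -0.0, 1.0, 0.0]
force: [-1.1, 0.2, -1.9]
width: 0.314
finger_force: 35.0
time_s: 14.4
position: [717.6, -61.0, 50.0]
eef_rot: [0.0, -0.0, 1.0, -0.0]
force: [-2.4, -0.9, 2.7]
width: 0.317
finger_force: 35.0
```

Contact on the felt. I release, lift and check.

```bash
python3 -m pendant '0 0 0.02 0 0 0; 0 0 0 0 0 0; 0 0 0 0 0 0'; python3 -m pendant '0 0 0 0 0 0; 0 0 0 0 0 0; 0 0 0 0 0 0; 0 0 0 0 0 0; 0 0 0 0 0 0; 0 0 0 0 0 0' 55
python3 -m pendant '0 0 -0.4 0 0 0; 0 0 -0.7 0 0 0; 0 0 -0.9 0 0 0; 0 0 -0.9 0 0 0; 0 0 -0.9 0 0 0; 0 0 0 0 0 0; 0 0 0 0 0 0'
python3 - <<'E'
from h import *
im=read_camera("wrist");cv2.imwrite("pics/w7.png",im)
E
```

```text
time_s: 14.65
position: [717.6, -61.0, 49.9]
eef_rot: [0.0, -0.0, 1.0, -0.0]
force: [-3.3, -0.2, 5.7]
width: 0.312
finger_force: 35.0
time_s: 15.15
position: [717.4, -60.9, 48.4]
eef_rot: [-0.0, -0.0, 1.0, 0.0]
force: [0.4, -0.6, -0.8]
width: 0.623
finger_force: 0.0
time_s: 15.73
position: [718.4, -61.0, 146.6]
eef_rot: [0.002, -0.0, 1.0, -0.0]
force: [0.2, -0.1, 0.1]
width: 0.624
finger_force: 0.0
```

View pics/w7.png

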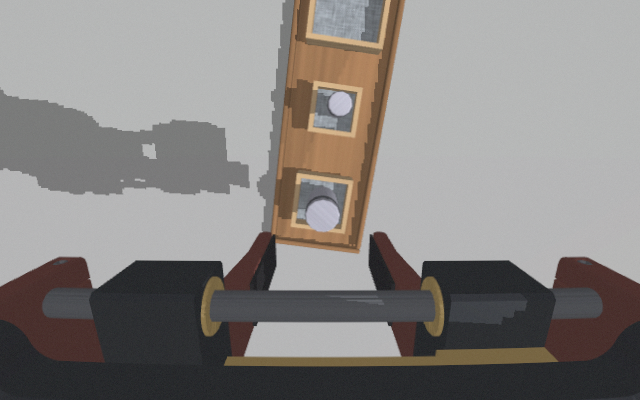

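The medium punch stands in its cell (322,212) and the small one in its own (340,103). On to the large punch.

```bash
python3 -m pendant '0.96 0.4 0 0 0 0; 0.96 0.4 0 0 0 0; 0.96 0.4 0 0 0 0; 0.96 0.4 0 0 0 0; 0.96 0.4 0 0 0 0; 0.96 0.4 0 0 0 0' 75
python3 -m pendant '0.96 0.4 0 0 0 0; 0.96 0.4 0 0 0 0; 0.96 0.4 0 0 0 0; 0.96 0.4 0 0 0 0; 0.96 0.4 0 0 0 0; 0 0 0 0 0 0; 0 0 0 0 0 0'
python3 - <<'E'
from h import *
s=state();print(s["position"]);c=get_calibration("wrist")
im=read_camera("wrist");cv2.imwrite("pics/w8.png",im)
print(project(c,[[454.7,49.7,55],[*s["position"][:2],55]]))
E
```

```text
time_s: 16.28
position: [571.3, -0.5, 141.1]
eef_rot: [-0.002, -0.0, 1.0, 0.0]
force: [0.9, 0.3, 0.9]
width: 0.857
finger_force: 0.0
time_s: 16.87
position: [452.5, 49.3, 142.4]
eef_rot: [-0.001, -0.001, 1.0, -0.0]
force: [1.0, 0.4, 0.2]
width: 0.854
finger_force: 0.0
[452.45881413  49.29061617 142.36749794]
[[321.43599709 218.54348039]
 [320.93748055 215.93597126]]
```

View pics/w8.png

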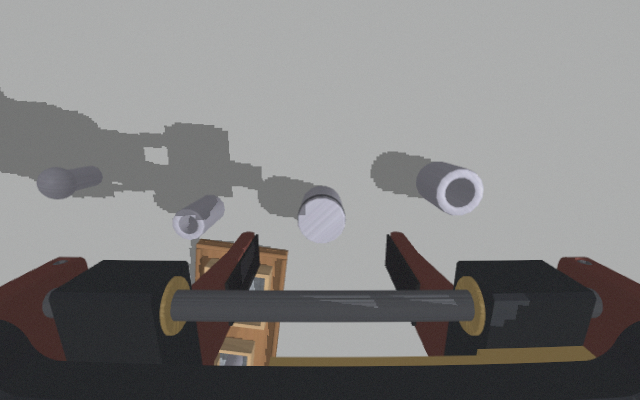

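The large punch's top is at (321.5,218), as predicted, with the collars clear at (190,223) and (460,191). I correct x by +2 mm, go down and grip.

```bash
python3 -m pendant '-0.08 0 0.7 0 0 0; 0 0 0.8 0 0 0; 0 0 0.8 0 0 0; 0 0 0.8 0 0 0; 0 0 0.6 0 0 0; 0 0 0.4 0 0 0; 0 0 0 0 0 0; 0 0 0 0 0 0'
python3 -m pendant '0 0 0 0 0 0; 0 0 0 0 0 0; 0 0 0 0 0 0; 0 0 0 0 0 0; 0 0 0 0 0 0; 0 0 0 0 0 0; 0 0 0 0 0 0; 0 0 0 0 0 0' 0 50
python3 -m pendant '0 0 -0.3 0 0 0; 0 0 -0.6 0 0 0; 0 0 -0.9 0 0 0; 0 0 -0.9 0 0 0; 0 0 -0.9 0 0 0; 0 0 -0.5 0 0 0;0 0 0 0 0 0; 0 0 0 0 0 0'
```

```text
time_s: 17.58
position: [455.5, 48.7, 40.6]
eef_rot: [-0.001, 0.0, 1.0, -0.0]
force: [0.6, -0.7, 0.2]
width: 0.859
finger_force: 0.0
time_s: 18.25
position: [455.6, 48.7, 41.6]
eef_rot: [0.0, -0.0, 1.0, -0.0]
force: [-0.8, -2.8, 2.5]
width: 0.448
finger_force: 50.0
time_s: 18.92
position: [455.3, 49.1, 143.0]
eef_rot: [-0.0, -0.0, 1.0, 0.0]
force: [0.4, -0.4, -6.8]
width: 0.45
finger_force: 50.0
```

```bash
python3 -m pendant '-0.74 -0.7 0 0 0 0; -0.74 -0.7 0 0 0 0; -0.74 -0.7 0 0 0 0; -0.74 -0.7 0 0 0 0; -0.74 -0.7 0 0 0 0; 0 0 0.7 0 0 0; 0 0 0.7 0 0 0; 0 0 0 0 0 0'
python3 -m pendant '0 0 0 0 0 0'
python3 - <<'E'
from h import *
s=state();print(s["position"]);c=get_calibration("wrist")
im=read_camera("wrist");cv2.imwrite("pics/w9.png",im)
print(project(c,[[547,-37.6,25],[547-31.7,-37.6+4.4,25]]))
cv2.imwrite("pics/t9.png",read_camera("top"))
E
```

```text
time_s: 19.58
position: [544.8, -38.4, 101.2]
eef_rot: [-0.006, 0.0, 1.0, 0.001]
force: [-1.8, 0.2, -6.7]
width: 0.446
finger_force: 50.0
time_s: 19.67
position: [546.0, -38.2, 105.0]
eef_rot: [-0.003, -0.0, 1.0, 0.001]
force: [0.4, 0.4, -6.0]
width: 0.447
finger_force: 50.0
[545.99364432 -38.20329251 105.03368809]
[[321.54712222 220.34763746]
 [327.19416922 181.09510376]]
```

View pics/w9.png

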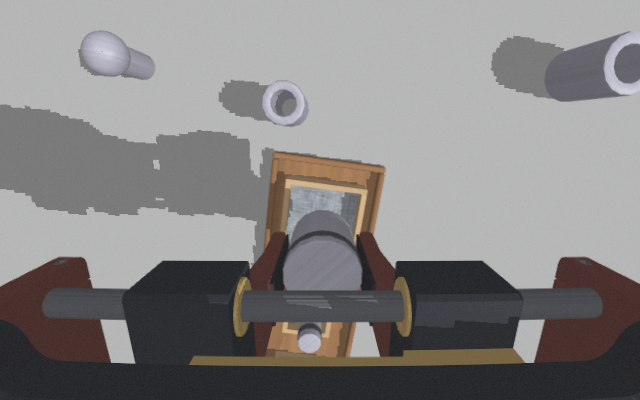

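The large cell's near edge is centred at (327,183.5), about 2 mm beyond the prediction, with the punch centred laterally. I shift +1.5 mm in x and lower.

```bash
python3 -m pendant '-0.06 0 0.4 0 0 0; 0 0 0.5 0 0 0; 0 0 0.5 0 0 0; 0 0 0.4 0 0 0; 0 0 0.2 0 0 0; 0 0 0 0 0 0; 0 0 0 0 0 0'
python3 -m pendant '0 0 0.08 0 0 0; 0 0 0 0 0 0; 0 0 0 0 0 0'
```

```text
time_s: 20.35
position: [549.1, -38.4, 58.0]
eef_rot: [-0.001, -0.0, 1.0, 0.0]
force: [0.3, 0.2, -5.8]
width: 0.449
finger_force: 50.0
time_s: 20.6
position: [549.8, -38.5, 57.2]
eef_rot: [0.0, -0.0, 1.0, -0.0]
force: [0.9, -0.4, -6.3]
width: 0.446
finger_force: 50.0
```

```bash
python3 -m pendant '0 0 0.12 0 0 0; 0 0 0.06 0 0 0; 0 0 0 0 0 0; 0 0 0 0 0 0'
python3 -m pendant '0 0 0.06 0 0 0; 0 0 0 0 0 0; 0 0 0 0 0 0'
python3 -m pendant '0 0 0.04 0 0 0; 0 0 0 0 0 0; 0 0 0 0 0 0'
```

```text
time_s: 20.93
position: [549.3, -38.5, 51.9]
eef_rot: [-0.0, -0.0, 1.0, 0.0]
force: [-0.3, -0.5, -6.4]
width: 0.448
finger_force: 50.0
time_s: 21.18
position: [549.5, -38.5, 50.7]
eef_rot: [0.0, -0.0, 1.0, -0.0]
force: [-0.2, 0.4, -6.8]
width: 0.442
finger_force: 50.0
time_s: 21.43
position: [549.6, -38.5, 50.6]
eef_rot: [0.0, -0.0, 1.0, -0.0]
force: [-3.1, -0.0, 2.1]
width: 0.445
finger_force: 50.0
```

```bash
python3 -m pendant '0 0 0 0 0 0; 0 0 0 0 0 0; 0 0 0 0 0 0; 0 0 0 0 0 0; 0 0 0 0 0 0; 0 0 0 0 0 0' 68
python3 -m pendant '0 0 -0.4 0 0 0; 0 0 -0.7 0 0 0; 0 0 -0.9 0 0 0; 0 0 -0.9 0 0 0; 0 0 -0.9 0 0 0; 0 0 -0.9 0 0 0; 0 0 -0.9 0 0 0'
python3 -m pendant '1 0.8 0 0 0 0; 1 0.8 0 0 0 0; 1 0.8 0 0 0 0; 1 0.8 0 0 0 0; 1 1 0 0 0 0; 0 1 0 0 0 0; 0 1 0 0 0 0; 0 1 0 0 0 0'
python3 -m pendant '0 1 0 0 0 0; 0 1 0 0 0 0; 0 1 0 0 0 0; 0 0 0 0 0 0; 0 0 0 0 0 0'
python3 - <<'E'
from h import *
t=read_camera("top")[115:300,185:445];s=read_camera("side")[130:400,220:460]
a=cv2.resize(t,(390,278),interpolation=2);b=cv2.resize(s,(390,439),interpolation=2)
p=np.zeros((439,780,3),np.uint8);p[:278,:390]=a;p[:,390:]=b
cv2.imwrite("pics/f.png",p)
E
```

```text
time_s: 21.93
position: [549.6, -38.5, 49.7]
eef_rot: [0.0, -0.0, 1.0, -0.0]
force: [0.6, -0.1, -0.3]
width: 0.774
finger_force: 0.0
time_s: 22.52
position: [549.3, -38.5, 191.7]
eef_rot: [0.0, -0.0, 1.0, -0.0]
force: [-0.6, -0.1, -0.7]
width: 0.777
finger_force: 0.0
time_s: 23.18
position: [423.9, 142.6, 191.0]
eef_rot: [0.001, -0.0, 1.0, 0.0]
force: [0.2, -0.1, -0.2]
width: 0.771
finger_force: 0.0
time_s: 23.6
position: [424.1, 217.2, 190.1]
eef_rot: [0.0, -0.001, 1.0, -0.0]
force: [-0.4, -0.1, 0.5]
width: 0.774
finger_force: 0.0
```

View pics/f.png

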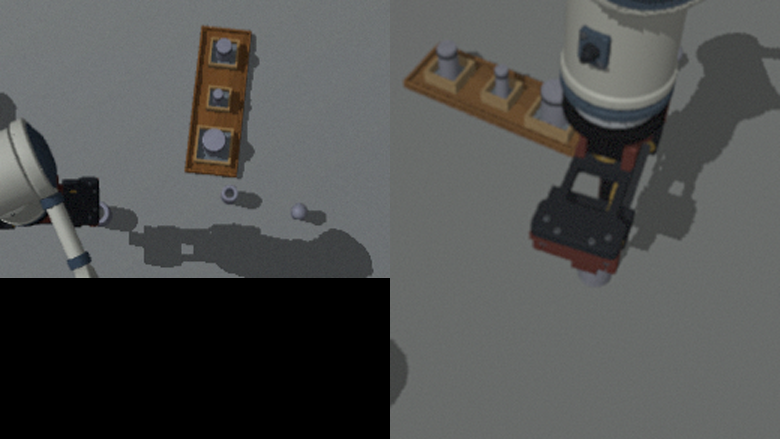

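In both views all three punches stand upright in their own cells: medium (225,48), small (218,96) and large (214,142) in the top-view half. The collars and the dapping punch are still in place, and the gripper is clear.

```bash
python3 -c "
from workcell import *
print(finish_job())"
```

```text
the job is handed in; nothing more can be done
None
```

I put the three punches upright in their own compartments, left the collars and the dapping punch standing where they were, and handed the job in at about 24 s.

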